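# Lift the blue parts basket off its trunnion slots

### The job

The cleaned collet has finished draining. Lift the blue basket straight up off the draining rack until its two side pins are clear of their open slots, keeping it level so that it does not swing or catch, then lower it into the shallow steel tray and let go only once it stands upright on the tray's floor. Keep the collet in the blue basket, and leave the yellow basket hanging where it is.

Things in the scene. Friction and masses are not known exactly. Their poses are not given: they have to be found in the camera images.
- blue_basket_grip (a point): Centre of the black hand grip (16 x, 44 y, 30 mm z) atop the rigid arch of the blue basket, a box 70 x 80 x 60 mm, 0.3 kg; 105 mm above its underside, z up. Two 8 mm pins along y, 52 mm above the underside, reaching 64 mm out, hang it in slots, free to swing about y and a few degrees out of level. Gripped across x by flat fingers it cannot swing. Hanging, this point is 132 mm above the bench
- yellow_basket_grip (a point): Same point and axes on the yellow basket, alike but for colour and a pull stud in it. Both hang side by side, 124 mm apart along x, in one dark steel draining rack; which is where varies. Rack: 100 mm high; its open-topped slots are 14 mm wide and 25 mm deep, 4 mm end play. Lifted 30 mm, the pins are clear; lifted 75 mm, the underside clears the whole rack
- tray_floor (a point): Centre of the inner floor of the shallow open steel tray fixed to the bench, 150 x 140 x 18 mm outside, walls 4 mm; z up, the floor is 4 mm above the bench. The basket may stand anywhere and at any yaw inside the walls
- collet: Grey steel spring collet with black slits, 26 mm across, 34 mm tall, 50 g, standing loose in the blue basket beside the middle of the arch; origin at the centre of its lower face

How it is judged:
By the outcome, as a careful person would: the job done as asked, in the order asked, and still so for the second after the job is handed in, with the robot touching nothing.
It also fails if it takes over 45 s, if anything falls off the work surface, if the arm or the gripper's body presses on something with over 40 N, if the wrist force passes 120 N, or if a joint passes its speed limit or range.

### The arm

A 6-joint arm with a two-finger parallel gripper is mounted at the origin on a cart in front of the work surface, level with it; the furniture and walls round the work are solid. World frame = base frame: x ahead of the robot, y to its left, z up, the work surface at z = 0. Lengths are in mm, angles in rad, forces in N, time in s.
With the tool pointing down it reaches from about 375 to 900 mm from the base axis. Payload 3.1 kg.
Tool frame: the origin (TCP) lies at the very end of the fingers, on their centre line; the grasp point (between the pads) lies 19 mm behind it (ctrl.grasp_offset is the distance from the TCP to the grasp point, in mm); z points along the fingers, y is the direction in which the jaws open and shut (so a half turn about z gives the same grasp; the last joint's range is limited). The gripper opens to 87 mm and grips with 3 to 60 N. Pads are 19 mm wide; open, the fingers measure 117 mm over their backs; the gripper's body (75 mm by 190 mm) begins 51 mm behind the grasp point.
Start: joints at [1.093, 0.527, 1.433, -0, 1.181, -0.178], TCP at [183.942, 597.295, 191.548] pointing down, gripper open.
Joint ranges: [-3.08, 3.08], [-0.75, 2.2], [0.22, 2.44], [-1.43, 4.57], [0, 2.65], [-2.85, 2.85]. Speed limits (rad/s): [2.79, 2.79, 3.14, 3.14, 3.14, 3.14].

### API

Orientations are given as a unit quaternion [w, x, y, z].
In Python, from station import ctrl gives the robot as it stands. The module is installed in compiled form; this text tells all that it offers.
- The arm moves only by the tool arm_command, never from a script. Its argument "rows" is a list of rows, each a list of 5 numbers: the shift along the tool's x, y, z in mm, then the turn about the tool's z in rad, then the finger opening in mm, from 0 to 87. A call has exactly 5 rows; each row is the pose to reach, as a shift and turn from the pose commanded when the call began, along the tool's axes at that moment; what a row does not reach only later rows make up. A row lasts 1/10 s, in which the tool goes at most 50 mm and 8.59 degrees, less where a joint would pass 70% of its speed; a pose out of reach is approached as far as the arm can. A call with a gripper value outside its range is refused whole. The fingers move at their own pace and stop on an object; "squeeze" is the grip in N (left out, the last holds). Time passes only in rows, so rows that repeat a pose let the fingers close, or fill a call up. It gives the time, the measured TCP pose, the force and the opening at its end, in the units of the state.
- ctrl.sense(): the state, without advancing time (a new reading comes with each control period).
- ctrl.capture(name): name is "scene" or "top"; returns (picture, depth): 480x640x3 uint8, red, green, blue; 480x640 float32, mm along the optical axis (not along the pixel's ray), 0 where there is no reading.
- ctrl.camera_model(name): a dict with "fx", "fy", "cx", "cy" (pixels), "rvec" (rotation vector, rad) and "tvec" (3), from world to camera coordinates, as OpenCV has them. Camera axes: x right, y down, z forward; pixel columns grow to the right and rows downward; lengths in mm; the calibration is good to about 2 mm. A picture is of the moment at which its call begins. camera_model takes no time and is no camera call.
- ctrl.job_done(): hands the job in, once; it reports no verdict.
Trained networks look in the newest picture that a camera, given by its name, has taken for a name from the list of things; names that differ only in an ending like _2 or _b are one class to them, and where a whole thing is asked for, a point or a joint stands for the part that bears it (a point fixed in the world has none). Each returns a list of dicts, best first, with "score" (0 to 1); they miss things now and then, are a little off and sometimes report something else, mostly with a low value. They report only what shows in the picture. A call takes as long as a camera call.
- ctrl.regions_of(query, camera): "mask" (480x640 bool, what is visible of it) and "uv" ([column, row] in pixels, amid what is visible of it).
The state is a dict: "time": time; "joint_positions": joint angles; "joint_vel": joint speeds; "joint_efforts": joint torques, N m; "tcp_pos": TCP position; "tcp_rot": TCP orientation; "ft_force": force on the tool from outside, world axes, zero at the start; "wrist_torque": the same for the moment, N m; "gripper_width": finger opening in mm.
Only numpy, scipy, OpenCV 4.12 (cv2) and the standard library are available. Lean on these libraries where they do the work, as an engineer would, in place of code of your own. Each camera call takes 0.05 s, during which the arm holds its last target.

## Working session

There is one attempt and no reset: what is moved stays moved. The work goes in short steps, Python scripts to look and compute and a tool call to move; the robot and the scene stay as the last step left them, time stands still between calls to the robot, and variables do not carry over. Pictures are saved under pics/ and viewed, and the job is handed in when it is done.

Besides the shell and the picture viewer there is one more tool, called after "Emit:" as name([rows], argument=value, ...), one row to a line, values as JSON. arm_command: Moves the arm, as the interface text tells. Its arguments: {"type":"object","properties":{"rows":{"type":"array"},"squeeze":{"type":"number"}},"required":["rows"]}

```bash
mkdir -p pics
cat > h.py <<'E'
import numpy as np, cv2
from station import ctrl
def snap(cam,fn):
    p,d=ctrl.capture(cam); cv2.imwrite('pics/'+fn,p[:,:,::-1]); return p,d
def world(cam,d,mask=None):
    m=ctrl.camera_model(cam); R=cv2.Rodrigues(np.array(m['rvec'],float))[0]; t=np.array(m['tvec'],float).ravel()
    v,u=np.mgrid[0:480,0:640]
    P=np.stack([(u-m['cx'])/m['fx']*d,(v-m['cy'])/m['fy']*d,d],-1)
    W=(P-t)@R
    return W
E
python3 - <<'E'
from h import *
for c in ['scene','top']:
    p,d=snap(c,c+'0.png'); W=world(c,d); np.savez(c+'0.npz',p=p,d=d,W=W)
    for q in ['blue_basket_grip','yellow_basket_grip','collet']:
        for r in ctrl.regions_of(q,c)[:2]:
            m=r['mask']&(d>0); w=W[m]
            print(c,q,round(r['score'],2),np.round(r['uv']),m.sum(),np.round(np.percentile(w,[2,50,98],axis=0)).tolist() if len(w) else '')
s=ctrl.sense();print({k:np.round(v,3) for k,v in s.items()},ctrl.grasp_offset)
E
```

```text
scene blue_basket_grip 0.78 [393. 228.] 2461 [[571.0, 56.0, 21.0], [628.0, 112.0, 82.0], [682.0, 161.0, 148.0]]
scene yellow_basket_grip 0.62 [389. 287.] 3719 [[477.0, -19.0, 31.0], [520.0, 28.0, 74.0], [572.0, 76.0, 148.0]]
top blue_basket_grip 0.73 [319. 175.] 2644 [[575.0, 59.0, 26.0], [624.0, 105.0, 77.0], [670.0, 155.0, 147.0]]
top yellow_basket_grip 0.89 [363. 234.] 2830 [[479.0, -18.0, 9.0], [526.0, 29.0, 68.0], [571.0, 77.0, 147.0]]
{'time': np.float64(0.4), 'joint_positions': array([ 1.093,  0.528,  1.433, -0.   ,  1.181, -0.178]), 'joint_vel': array([ 0.002, -0.002, -0.003,  0.   ,  0.   , -0.001]), 'joint_efforts': array([  0.   , -43.95 , -17.665,   0.063,   0.053,  -0.   ]), 'tcp_pos': array([183.909, 597.195, 191.411]), 'tcp_rot': array([-0.   ,  0.149,  0.989, -0.   ]), 'ft_force': array([-0.666, -0.473, -0.937]), 'wrist_torque': array([-0.049, -0.012,  0.01 ]), 'gripper_width': np.float64(87.158)} 18.700000000000003
```

View pics/scene0.png

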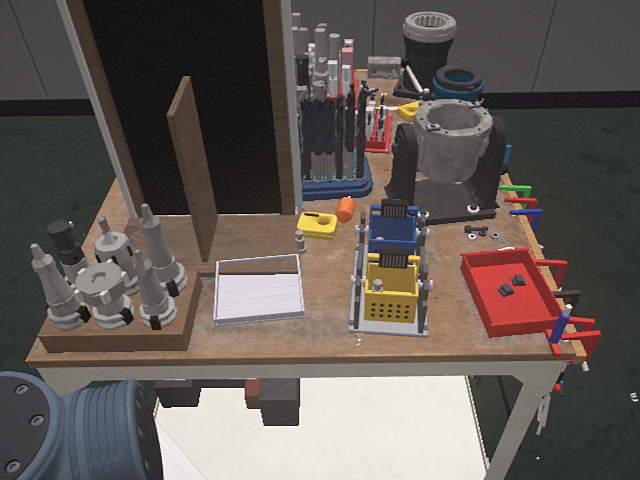

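View pics/top0.png

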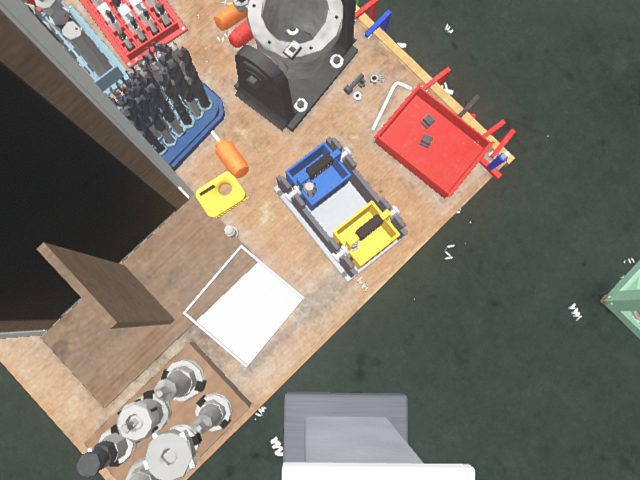

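The scene view shows the blue basket at the rear (393,228) and the yellow one in front (391,287). The white steel tray is at (259,290). In the top view the collet is at (309,187) in the blue basket, and the tray is at (243,305). Next I'll measure the grips, the tray and nearby obstacles.

```bash
python3 - <<'E'
from h import *
for c in ['scene','top']:
    z=np.load(c+'0.npz'); W=z['W'];p=z['p'].astype(int);d=z['d']
    X,Y,Z=W[...,0],W[...,1],W[...,2]
    dark=(p.max(-1)<75)
    for n,x0,x1 in [('blue',575,680),('yel',450,574)]:
        m=dark&(d>0)&(X>x0)&(X<x1)&(Y>0)&(Y<170)&(Z>110)&(Z<160)
        w=W[m]; t=w[w[:,2]>143]
        print(c,n,len(w),np.round(np.percentile(w,[2,50,98],axis=0)).tolist())
        if len(t)>5:
            r=cv2.minAreaRect(t[:,:2].astype(np.float32)); print('  top',len(t),np.round(t.mean(0),1),np.round(r[0],1),np.round(r[1],1),r[2])
    # rack steel z 90..105
    # tray: white
    m=(p.min(-1)>190)&(d>0)&(X>350)&(X<700)&(Y>150)&(Y<500)&(Z>-10)&(Z<30)
    n,l,st,ce=cv2.connectedComponentsWithStats(m.astype(np.uint8)); 
    k=1+np.argmax(st[1:,4]); w=W[l==k]; r=cv2.minAreaRect(w[:,:2].astype(np.float32)); bx=cv2.boxPoints(r)
    print(c,'tray',st[k],np.round(r[0],1),np.round(r[1],1),r[2],np.percentile(w[:,2],[2,50,98]),np.round(bx).tolist())
    # tall stuff map near
    g=np.zeros((10,14),int)
    for i in range(10):
        for j in range(14):
            q=(d>0)&(X>=350+50*i)&(X<400+50*i)&(Y>=-150+50*j)&(Y<-100+50*j)
            g[i,j]=np.percentile(Z[q],98) if q.sum()>5 else -1
    print('cols y from -150 step50; rows x from 350');print(g)
    q=(d>0)&(X>550)&(X<700)&(Y>40)&(Y<170)
# collet
z=np.load('top0.npz'); W=z['W']; print(W[187,309],W[184,309],W[190,311]); print(W[225:231,354:359].reshape(-1,3).mean(0))
E
python3 - <<'E'
import cv2
a=cv2.imread('pics/top0.png')[120:300,170:430]; cv2.imwrite('pics/topc.png',cv2.resize(a,None,fx=3,fy=3,interpolation=cv2.INTER_CUBIC))
E
```

```text
scene blue 415 [[604.0, 88.0, 120.0], [618.0, 105.0, 141.0], [635.0, 121.0, 149.0]]
  top 180 [619.8 106.2 147. ] [620.6 106.5] [17.9 40.9] 45.40156173706055
scene yel 463 [[511.0, 12.0, 121.0], [525.0, 30.0, 144.0], [542.0, 49.0, 149.0]]
  top 241 [527.4  31.6 147.1] [528.5  32.6] [17.8 42.3] 40.89558029174805
scene tray [ 218  254   85   62 3078] [413.  227.7] [139.8 145.3] 51.07499313354492 [ 2.84038382  5.28893931 19.28060979] [[313.0, 219.0], [426.0, 128.0], [513.0, 236.0], [400.0, 328.0]]
cols y from -150 step50; rows x from 350
[[ -1  -1  -1   2   3   4  19   7  18 307 312  15  15 424]
 [ -1  -1   2   3   3  19  12   7  17  19 312 313 423 424]
 [ -1   2   3  91 102   3  19  18  18  15  15 422 426  -1]
 [  1   3 101 148 137  76   3  32  46  15 421 422  -1  -1]
 [  3   3 100 102  90 134  97  21  23 419 421  -1  -1  -1]
 [ 38  35   3  84 147 148 100  46  41 416 405  -1  -1  -1]
 [  6  24  36   3 100  89   0  45  43  88 216 193  -1  -1]
 [ 34  18  37  36   2  20 181 163  32 221 202 168  -1  -1]
 [ 35  36  37   8 202 205 206 193 221 229 165  -1  -1 152]
 [ 12  12   5  12 204 204 20
[... 685 characters left out ...]
 13   13  408  361   -1]
 [   1    2  100  147  135   75    2   30   45   13  514  459   -1   -1]
 [   3    2  100  133   87  132   96   20   21  610  563   -1   -1   -1]
 [  37   34    2   77  146  147   99   45   41  610  562   -1   -1   -1]
 [   6   30   35    5  101   89    2   42   41   90  216   -1   -1   -1]
 [  35   18   36   34    2   19  181  155   32  225  203  169   -1   -1]
 [  33   36   35    8  202  205  206  198  223  227  173  133   80  149]
 [  13   11    5   11  204  203  203  205    2    3  140   27  162  202]]
[604.15957657 121.27485409  64.61197787] [609.30806784 121.34458626  64.12590938] [599.64115908 117.89139598  62.58940529]
[540.30538959  42.5628171   51.5649933 ]
```

View pics/topc.png

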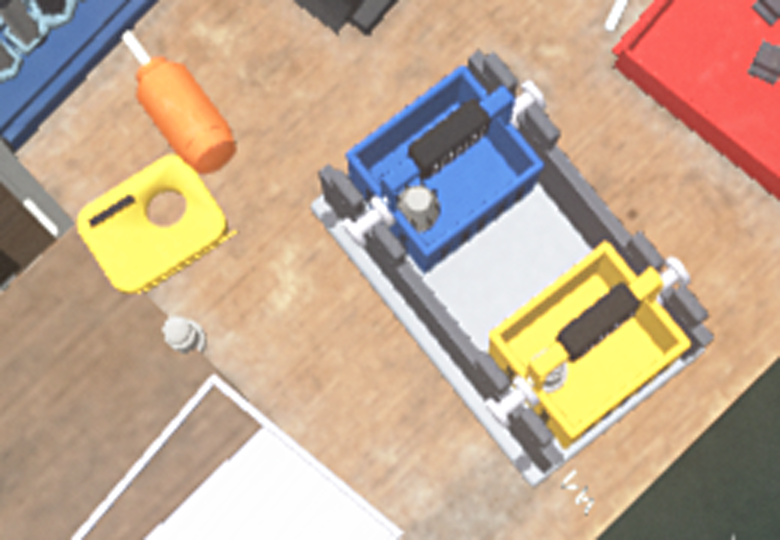

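Run:
```python
from h import *
A=[np.load(c+'0.npz') for c in ['scene','top']]
P=np.concatenate([a['W'][a['d']>0] for a in A])
img=np.zeros((800,1000),np.uint8)
g=-np.ones((20,20),int)
for i in range(20):
    for j in range(20):
        q=P[(P[:,0]//40==i+0)&(P[:,1]//40==j-3)]
        if len(q)>4:g[i,j]=np.percentile(q[:,2],98)
print('     y',[40*(j-3) for j in range(20)])
for i in range(20): print(40*i,' '.join('%4d'%v for v in g[i]))
# obstacle points z>150 near rack blue
q=P[(P[:,2]>150)&(P[:,2]<300)&(np.hypot(P[:,0]-618,P[:,1]-106)<190)]
u=np.array([np.cos(.68),np.sin(.68)]);n=np.array([-u[1],u[0]])
r=q[:,:2]-[618,106]; print(len(q)); a=r@u;b=r@n
o=np.argsort(a)[:5];print(a[o],b[o],q[o,2])
for k in [(-40,0),(0,40),(-80,-40),(40,80)]:
    s=(b>k[0])&(b<k[1]); print(k,a[s].min() if s.any() else None)
q=P[(P[:,2]>110)&(P[:,2]<500)&(np.hypot(P[:,0]-412,P[:,1]-228)<200)]
r=q[:,:2]-[412,228]; print('tray obst',len(q)); 
for ang in range(0,360,15):
    s=np.abs((np.degrees(np.arctan2(r[:,1],r[:,0]))-ang+180)%360-180)<7.5
    if s.any():
        R=np.hypot(*r[s].T);k=R.argmin(); print(ang,R.min().round(),q[s][k].round())
```

```text
y [-120, -80, -40, 0, 40, 80, 120, 160, 200, 240, 280, 320, 360, 400, 440, 480, 520, 560, 600, 640]
0   -1  346  348  348  344 -695 -694 -696 -775 -792 -793 -791   -1   -1   -1   -1   -1   -1   -1   -1
40  314  332  346  346  343 -454 -694 -695 -793 -791 -793   -1    3   -1   -1   -1   -1   -1   -1   -1
80  292  329  329  310    2 -193 -693 -695 -791 -777   -1   45   54    3   -1   -1   -1   -1   -1   -1
120    2    1    2    2    3    3    2 -696 -792   -1  125  173  201   45    1   -1   -1   -1   -1   -1
160 -697 -697 -697 -699 -697 -697 -698 -699   -1  118  136  137  174  178   44    1   -1   -1   -1   -1
200 -792 -793 -792 -792 -791 -792 -793   -1   45  160  136  147  181  177   43    1    1   -1   -1   -1
240 -792 -792 -791 -793 -791 -793   -1    3   51  184  171  180  190   42   13    8    2    3   -1   -1
280 -791 -792 -791 -792 -791   -1    2    3   18   46  211  186   43   13   14   13    8    3    3   -1
320 -792 -792 -791 -791   -1    2    3   19   18   19   70   45   14   13   14   14   15  411    3    3
360 -791 -790 -792   -1    2    3   17   19    7    7   19  311  311
[... 973 characters left out ...]
60   35   37    7    7   15  204  207  204  201   89  218  212  159  122   42  152  152   -1   -1   -1
5117
[-115.61199942   -2.94914738    6.1924087     6.51569321  121.28358781] [   5.54985465   -5.96935552   14.38459075   10.616038   -103.18241372] [150.28603442 150.19875575 150.00007939 150.20483207 194.25018007]
(-40, 0) -2.9491473755389723
(0, 40) -115.61199942182749
(-80, -40) 126.24105085754606
(40, 80) None
tray obst 17185
30 198.0 [570. 347. 177.]
45 196.0 [559. 357. 226.]
60 198.0 [530. 386. 191.]
75 162.0 [434. 389. 264.]
90 125.0 [396. 352. 296.]
105 117.0 [385. 342. 189.]
135 130.0 [309. 308. 115.]
150 129.0 [302. 296. 115.]
165 156.0 [261. 267. 110.]
300 188.0 [507.  66. 136.]
```

Run:
```python
from h import *
for c in ['scene','top']:
    z=np.load(c+'0.npz'); W=z['W'];d=z['d']
    X,Y,Z=W[...,0],W[...,1],W[...,2]
    C=[]
    for n,x0,y0 in [('blue',618,106),('yel',526,31)]:
        m=(d>0)&(np.hypot(X-x0,Y-y0)<42)&(Z>(143 if c=='scene' else 142))&(Z<155)
        t=W[m][:,:2].astype(np.float32); r=cv2.minAreaRect(t); C.append(r[0])
        mu=t.mean(0);ev,E=np.linalg.eigh(np.cov(t.T)); 
        print(c,n,len(t),mu,'rect',np.round(r[0],1),np.round(r[1],1),round(r[2],1),'PCAlong',np.degrees(np.arctan2(E[1,1],E[0,1])))
    v=np.subtract(C[0],C[1]); print('dir',np.degrees(np.arctan2(v[1],v[0])),np.hypot(*v))
    # rack base / side posts z~100
    m=(d>0)&(Z>93)&(Z<104)&(np.hypot(X-572,Y-68)<130)
    t=W[m][:,:2].astype(np.float32); r=cv2.minAreaRect(t); print('rack',len(t),np.round(r[0],1),np.round(r[1],1),r[2])
    m=(d>0)&(Z>75)&(Z<90)&(np.hypot(X-618,Y-106)<55)
    t=W[m][:,:2].astype(np.float32); r=cv2.minAreaRect(t); print('basket rim',len(t),np.round(r[0],1),np.round(r[1],1),r[2])
```

```text
scene blue 198 [619.9074   106.664696] rect [621.1 107.1] [19.5 43.5] 45.4 PCAlong 130.06524715906974
scene yel 255 [527.07886   31.772648] rect [528.6  32.7] [17.9 42.2] 40.3 PCAlong 129.0931294073202
dir 38.83577077841479 118.68398266386113
rack 548 [572.5  67.9] [192.9 112.1] 39.05782699584961
basket rim 676 [621.5 110.1] [ 74.9 103.2] 39.09093475341797
top blue 289 [620.912    106.992714] rect [621.  106.7] [16.5 43. ] 39.7 PCAlong 129.12514256988058
top yel 310 [528.3673    31.930819] rect [528.4  31.9] [16.5 43.3] 39.9 PCAlong 128.79719597308357
dir 38.95788780084259 119.04609049391152
rack 626 [572.3  67. ] [185.2 112.8] 39.09024429321289
basket rim 662 [621.2 108.5] [ 72.1 109. ] 39.18749237060547
```

Emit:
arm_command([
  [0,0,-30,0,87],
  [0,0,-80,0,87],
  [0,0,-120,0,87],
  [0,0,-150,0,87],
  [0,0,-150,0,87],
])

```text
time: 0.9
tcp_pos: [185.2, 599.9, 347.7]
tcp_rot: [0.002, 0.149, 0.989, 0.006]
ft_force: [-0.9, 0.5, 0.3]
gripper_width: 86.9
```

Emit:
arm_command([
  [-12,-30,0,0,87],
  [-26,-65,0,0,87],
  [-40,-100,0,0,87],
  [-54,-133,0,0,87],
  [-65,-158,0,0,87],
])

```text
time: 1.4
tcp_pos: [198.8, 424.6, 340.6]
tcp_rot: [-0.0, 0.149, 0.989, -0.001]
ft_force: [0.9, -0.6, -0.1]
gripper_width: 87.1
```

Emit:
arm_command([
  [-25,-16,0,0.06,87],
  [-60,-39,0,0.12,87],
  [-97,-63,0,0.18,87],
  [-134,-87,0,0.24,87],
  [-170,-110,0,0.3,87],
])

```text
time: 1.9
tcp_pos: [329.9, 270.3, 340.8]
tcp_rot: [-0.0, 0.296, 0.955, -0.0]
ft_force: [0.5, 1.0, 0.7]
gripper_width: 86.9
```

Emit:
arm_command([
  [-30,2,0,0.06,87],
  [-65,4,0,0.12,87],
  [-100,6,0,0.18,87],
  [-138,10,0,0.24,87],
  [-170,13,0,0.29,87],
])

```text
time: 2.4
tcp_pos: [478.4, 185.6, 340.5]
tcp_rot: [-0.001, 0.431, 0.902, -0.0]
ft_force: [-0.4, 0.3, -0.4]
gripper_width: 86.8
```

```bash
cat >> h.py <<'E'
def go(target,yaw_deg=None):
    from scipy.spatial.transform import Rotation as R
    s=ctrl.sense(); q=s['tcp_rot']; M=R.from_quat([q[1],q[2],q[3],q[0]]).as_matrix()
    d=np.array(target)-s['tcp_pos']; y=np.degrees(np.arctan2(M[1,1],M[0,1]))
    print('t',s['time'],'tcp',s['tcp_pos'].round(1),'jaw yaw',y.round(2),'tilt',np.degrees(np.arccos(-M[2,2])).round(2),'shift',(M.T@d).round(1), 'turn',None if yaw_deg is None else np.radians((y-yaw_deg+90)%180-90).round(3),'j',s['joint_positions'].round(2),'F',s['ft_force'].round(1),'w',s['gripper_width'])
E
python3 -c "
from h import *
go([621,107,300],39.05)"
```

```text
t 2.4 tcp [478.4 185.6 340.5] jaw yaw 38.9 tilt 0.08 shift [-150.7   61.6   40.4] turn -0.003 j [ 0.15  0.22  1.49 -0.    1.42 -0.53] F [-0.4  0.3 -0.4] w 86.84501805076064
```

Emit:
arm_command([
  [-40,16,0,0,87],
  [-85,35,0,0,87],
  [-125,52,20,0,87],
  [-148,61,60,0,87],
  [-148,61,90,0,87],
])

```text
time: 2.9
tcp_pos: [620.2, 107.8, 247.9]
tcp_rot: [-0.0, 0.431, 0.902, -0.001]
ft_force: [-1.1, -0.4, -0.8]
gripper_width: 86.8
```

```bash
python3 -c "
from h import *
for c in ['scene','top']:
    p,d=snap(c,c+'1.png'); W=world(c,d);X,Y,Z=W[...,0],W[...,1],W[...,2]
    m=(d>0)&(np.hypot(X-620,Y-107)<42)&(Z>142)&(Z<155);t=W[m][:,:2].astype(np.float32)
    if len(t)>50: print(c,len(t),cv2.minAreaRect(t))
go([621,107,180],39.05)"
```

```text
scene 209 ((621.6200561523438, 107.31988525390625), (18.922414779663086, 43.55457305908203), 41.8264274597168)
t 3.0 tcp [614.1 109.6 244.9] jaw yaw 39.0 tilt 0.79 shift [-7.   4.4 64.8] turn -0.001 j [-0.    0.48  1.36  0.    1.31 -0.68] F [-0.3  0.1 -0.3] w 87.03670429609211
```

View pics/scene1.png

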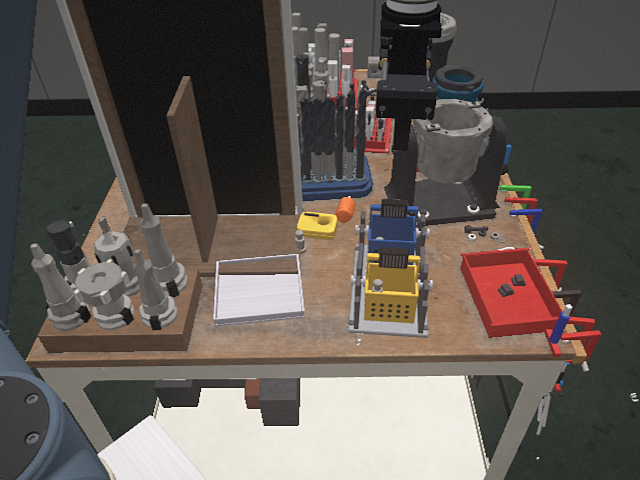

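The gripper (417,90) is above the blue basket, and the rack is untouched. I'll let it settle, then check.

Emit:
arm_command([
  [0,0,0,0,60],
  [0,0,10,0,60],
  [0,0,30,0,60],
  [0,0,50,0,60],
  [0,0,50,0,60],
])

```text
time: 3.5
tcp_pos: [616.4, 111.0, 200.5]
tcp_rot: [-0.001, 0.43, 0.903, -0.001]
ft_force: [0.2, -0.3, 0.2]
gripper_width: 61.5
```

Emit:
arm_command([
  [0,0,10,0,60],
  [0,0,20,0,60],
  [0,0,20,0,60],
  [0,0,20,0,60],
  [0,0,20,0,60],
])

```text
time: 4.0
tcp_pos: [618.5, 110.5, 182.1]
tcp_rot: [0.001, 0.43, 0.903, 0.0]
ft_force: [1.1, -0.5, 0.7]
gripper_width: 59.9
```

```bash
python3 -c "
from h import *
go([621,107,115],39.05)"
```

```text
t 4.0 tcp [618.5 110.5 182.1] jaw yaw 39.07 tilt 0.07 shift [-4.2 -0.3 67.1] turn 0.0 j [-0.    0.54  1.43 -0.    1.16 -0.68] F [ 1.1 -0.5  0.7] w 59.92661094830274
```

Emit:
arm_command([
  [-2,0,0,0,60],
  [-4,0,15,0,60],
  [-4,0,35,0,60],
  [-4,0,55,0,60],
  [-4,0,67,0,60],
])

```text
time: 4.5
tcp_pos: [620.0, 107.2, 113.3]
tcp_rot: [-0.001, 0.43, 0.903, -0.0]
ft_force: [-0.1, 0.6, 0.1]
gripper_width: 60.0
```

Emit:
arm_command([
  [0,0,0,0,60],
  [0,0,0,0,60],
  [0,0,0,0,60],
  [0,0,0,0,50],
  [0,0,0,0,40],
])

```text
time: 5.0
tcp_pos: [621.1, 107.4, 115.4]
tcp_rot: [0.001, 0.43, 0.903, 0.0]
ft_force: [0.5, 0.5, -1.2]
gripper_width: 50.8
```

```bash
python3 -c "
from h import *
snap('scene','scene2.png');snap('top','top2.png')
a=cv2.imread('pics/scene2.png')[150:350,300:500]; b=cv2.imread('pics/top2.png')[100:300,230:430]
cv2.imwrite('pics/c2.png',cv2.resize(np.hstack([a,b]),None,fx=2,fy=2,interpolation=cv2.INTER_CUBIC))
go([621,107,115],39.05)"
```

```text
t 5.1 tcp [620.8 107.4 115.1] jaw yaw 39.08 tilt 0.06 shift [-0.4 -0.1  0.1] turn 0.001 j [-0.01  0.62  1.49 -0.    1.03 -0.69] F [ 0.4  0.6 -0.4] w 44.45536128198318
```

View pics/c2.png

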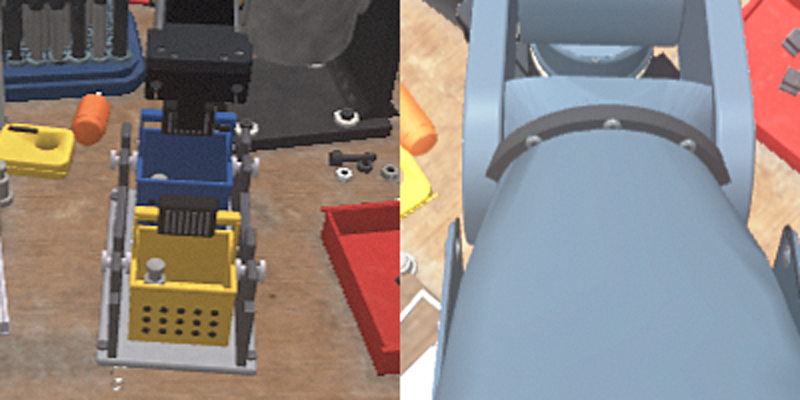

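The fingers now straddle the blue grip at crop (187,115), and the yellow basket is clear in front. I'll close slowly.

Emit:
arm_command([
  [0,0,0,0,32],
  [0,0,0,0,26],
  [0,0,0,0,20],
  [0,0,0,0,14],
  [0,0,0,0,8],
], squeeze=15)

```text
time: 5.6
tcp_pos: [620.6, 107.4, 114.5]
tcp_rot: [-0.0, 0.43, 0.903, -0.0]
ft_force: [0.1, 0.2, 0.2]
gripper_width: 15.4
```

Emit:
arm_command([
  [0,0,0,0,5],
  [0,0,0,0,5],
  [0,0,0,0,5],
  [0,0,0,0,5],
  [0,0,0,0,5],
], squeeze=35)

```text
time: 6.1
tcp_pos: [620.6, 107.4, 114.5]
tcp_rot: [-0.0, 0.43, 0.903, -0.0]
ft_force: [-0.1, 0.1, 0.3]
gripper_width: 13.7
```

Emit:
arm_command([
  [0,0,-1,0,5],
  [0,0,-3,0,5],
  [0,0,-6,0,5],
  [0,0,-9,0,5],
  [0,0,-12,0,5],
])

```text
time: 6.6
tcp_pos: [620.5, 107.3, 126.7]
tcp_rot: [-0.0, 0.43, 0.903, -0.0]
ft_force: [-0.6, 0.1, -3.7]
gripper_width: 13.6
```

```bash
python3 -c "
from h import *
snap('scene','scene3.png')
a=cv2.imread('pics/scene3.png')[150:350,300:500]
cv2.imwrite('pics/c3.png',cv2.resize(a,None,fx=3,fy=3,interpolation=cv2.INTER_CUBIC))
go([621,107,115],39.05)"
```

```text
t 6.65 tcp [620.9 107.4 127.4] jaw yaw 39.08 tilt 0.06 shift [-0.3 -0.2 12.4] turn 0.001 j [-0.01  0.61  1.48 -0.    1.05 -0.69] F [ 0.8  0.5 -2.9] w 13.713361098783594
```

View pics/c3.png

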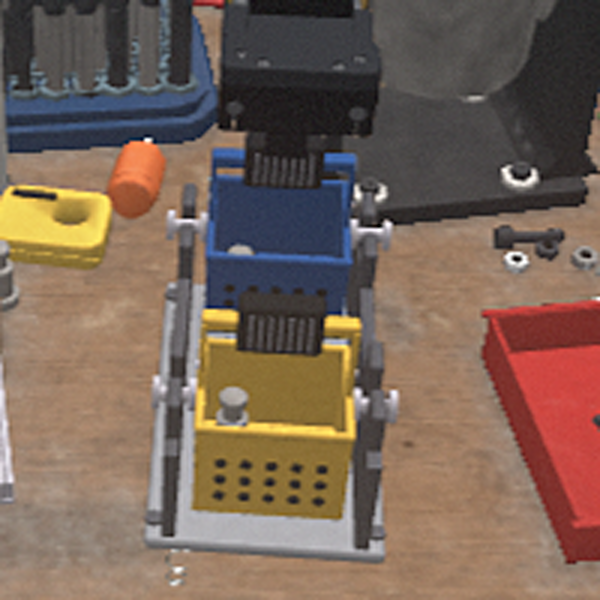

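The blue basket is rising level, with its pins at crop (187,222) and (373,232). The measured load is about 3 N, which fits the basket's weight. I'll keep lifting straight up.

Emit:
arm_command([
  [0,0,-4,0,5],
  [0,0,-8,0,5],
  [0,0,-13,0,5],
  [0,0,-18,0,5],
  [0,0,-24,0,5],
])

```text
time: 7.15
tcp_pos: [620.5, 107.4, 151.0]
tcp_rot: [-0.0, 0.43, 0.903, -0.0]
ft_force: [0.4, -0.9, -2.7]
gripper_width: 13.6
```

Emit:
arm_command([
  [0,0,-8,0,5],
  [0,0,-18,0,5],
  [0,0,-30,0,5],
  [0,0,-42,0,5],
  [0,0,-52,0,5],
])

```text
time: 7.65
tcp_pos: [621.0, 107.4, 204.2]
tcp_rot: [0.001, 0.43, 0.903, 0.0]
ft_force: [0.3, -0.0, -3.5]
gripper_width: 13.7
```

Emit:
arm_command([
  [0,0,-8,0,5],
  [0,0,-14,0,5],
  [0,0,-17,0,5],
  [0,0,-18,0,5],
  [0,0,-18,0,5],
])

```text
time: 8.15
tcp_pos: [620.3, 107.4, 220.3]
tcp_rot: [-0.0, 0.43, 0.903, -0.0]
ft_force: [0.1, 0.1, -2.6]
gripper_width: 13.6
```

```bash
python3 -c "
from h import *
snap('scene','scene4.png')
a=cv2.imread('pics/scene4.png')[100:350,200:500]
cv2.imwrite('pics/c4.png',cv2.resize(a,None,fx=2,fy=2,interpolation=cv2.INTER_CUBIC))
for r in ctrl.regions_of('yellow_basket_grip','scene')[:1]: print(r['uv'],r['score'])
go([412,228,200],51.1)"
```

```text
[389.1, 287.6] 0.6
t 8.25 tcp [620.2 107.3 220. ] jaw yaw 39.08 tilt 0.07 shift [224.9 -85.5  20.2] turn -0.21 j [-0.01  0.51  1.39 -0.    1.25 -0.69] F [-0.5  0.4 -2.2] w 13.458120532879178
```

View pics/c4.png

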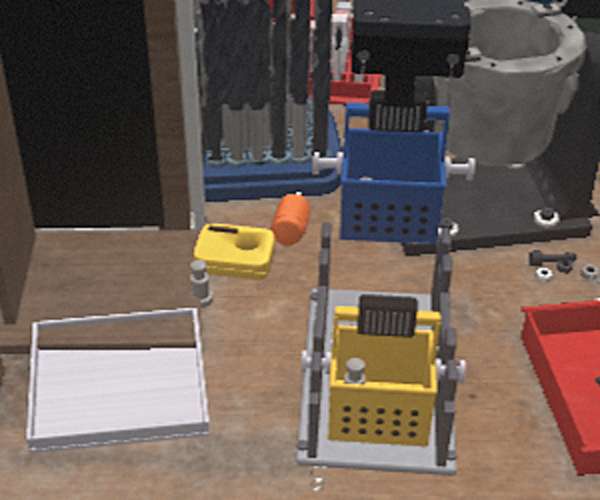

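The basket is off the rack and level, with the collet visible inside at crop (396,181). The yellow basket hasn't moved. I'll carry it gently to the tray.

Emit:
arm_command([
  [4,-1,0,0,5],
  [12,-4,0,0,5],
  [25,-9,0,0,5],
  [42,-16,0,0,5],
  [61,-23,0,0,5],
])

```text
time: 8.75
tcp_pos: [562.5, 140.9, 220.4]
tcp_rot: [-0.0, 0.43, 0.903, -0.0]
ft_force: [-0.2, 0.3, -3.3]
gripper_width: 13.6
```

Emit:
arm_command([
  [20,-8,0,0,5],
  [40,-15,0,0,5],
  [60,-23,0,0,5],
  [80,-30,0,0,5],
  [100,-38,0,0,5],
])

```text
time: 9.25
tcp_pos: [469.6, 194.8, 220.8]
tcp_rot: [-0.0, 0.43, 0.903, 0.0]
ft_force: [-0.9, 0.4, -2.8]
gripper_width: 14.0
```

Emit:
arm_command([
  [20,-7,0,0,5],
  [38,-14,0,0,5],
  [52,-20,0,0,5],
  [60,-23,0,0,5],
  [64,-24,0,0,5],
])

```text
time: 9.75
tcp_pos: [412.0, 228.9, 220.7]
tcp_rot: [0.0, 0.43, 0.903, 0.0]
ft_force: [-0.9, -0.5, -3.1]
gripper_width: 13.8
```

Emit:
arm_command([
  [0,0,0,0,5],
  [0,0,5,0,5],
  [0,0,15,0,5],
  [0,0,26,0,5],
  [0,0,30,0,5],
])

```text
time: 10.25
tcp_pos: [411.8, 227.8, 188.6]
tcp_rot: [-0.001, 0.43, 0.903, -0.001]
ft_force: [0.4, 0.8, -3.6]
gripper_width: 13.6
```

```bash
python3 -c "
from h import *
p,d=snap('scene','scene5.png');W=world('scene',d)
a=p[:,:,::-1][150:350,140:440]
cv2.imwrite('pics/c5.png',cv2.resize(a,None,fx=2.5,fy=2.5,interpolation=cv2.INTER_CUBIC))
m=(p[...,2].astype(int)>p[...,0]+50)&(d>0)&(np.hypot(W[...,0]-412,W[...,1]-228)<80)
print('blue pts',m.sum(),np.percentile(W[m],[1,50,99],axis=0).round().tolist())
go([412,228,91.5],39.05)"
```

```text
blue pts 6892 [[337.0, 155.0, -594.0], [406.0, 224.0, 4.0], [482.0, 299.0, 211.0]]
t 10.3 tcp [411.6 227.8 188.5] jaw yaw 39.04 tilt 0.24 shift [-0.3  0.8 97. ] turn -0.0 j [ 0.27  0.33  1.81 -0.    1.01 -0.41] F [-0.1  0.1 -3. ] w 13.764265177261152
```

View pics/c5.png

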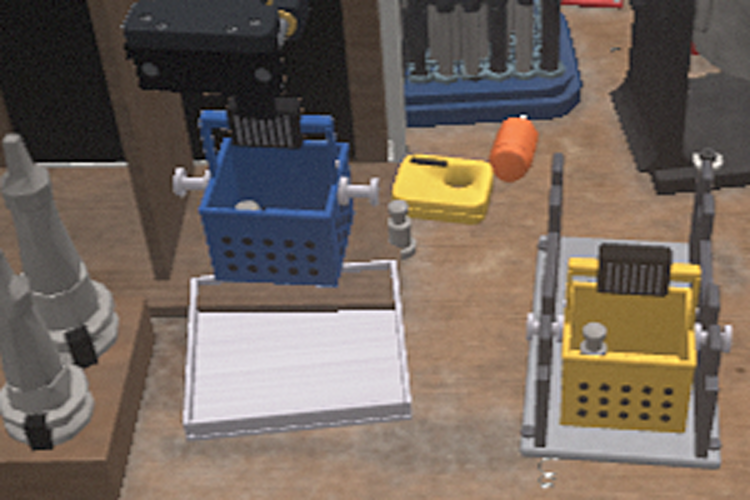

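The basket hangs over the tray at crop (275,210) with the collet inside at (248,207). The holders are clear on the left. Now I'll lower it.

Emit:
arm_command([
  [0,0,6,0,5],
  [0,0,16,0,5],
  [0,0,28,0,5],
  [0,0,42,0,5],
  [0,0,54,0,5],
])

```text
time: 10.8
tcp_pos: [412.7, 228.4, 135.6]
tcp_rot: [-0.0, 0.43, 0.903, -0.0]
ft_force: [-0.4, -0.3, -3.3]
gripper_width: 13.9
```

Emit:
arm_command([
  [0,0,12,0,5],
  [0,0,22,0,5],
  [0,0,30,0,5],
  [0,0,34,0,5],
  [0,0,35,0,5],
])

```text
time: 11.3
tcp_pos: [412.6, 228.4, 101.1]
tcp_rot: [-0.0, 0.43, 0.903, -0.0]
ft_force: [0.5, -0.2, -3.0]
gripper_width: 14.1
```

Emit:
arm_command([
  [0,0,0.5,0,5],
  [0,0,1,0,5],
  [0,0,1.5,0,5],
  [0,0,2,0,5],
  [0,0,2.5,0,5],
])

```text
time: 11.8
tcp_pos: [412.9, 228.5, 99.2]
tcp_rot: [0.0, 0.43, 0.903, 0.0]
ft_force: [1.0, 0.0, -3.4]
gripper_width: 13.7
```

```bash
python3 -c "
from h import *
p,d=snap('scene','scene6.png')
a=p[:,:,::-1][150:350,140:440]
cv2.imwrite('pics/c6.png',cv2.resize(a,None,fx=2.5,fy=2.5,interpolation=cv2.INTER_CUBIC))
go([412,228,91.5],39.05)"
```

```text
t 11.85 tcp [412.8 228.5  99.1] jaw yaw 39.08 tilt 0.01 shift [ 0.1 -0.9  7.6] turn 0.0 j [ 0.27  0.48  1.9  -0.    0.77 -0.41] F [-0.7 -0.  -2.6] w 13.43881201150928
```

View pics/c6.png

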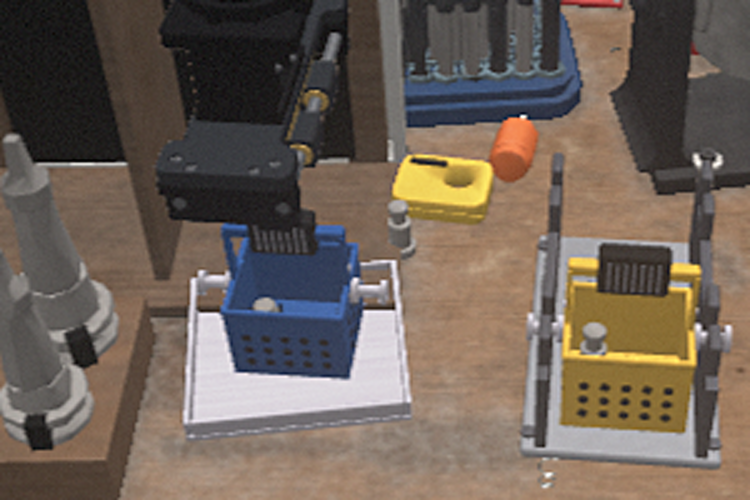

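The basket is inside the tray walls at crop (292,320), just above the floor. I'll go down in small steps until it touches.

Emit:
arm_command([
  [0,0,1,0,5],
  [0,0,2,0,5],
  [0,0,3,0,5],
  [0,0,4,0,5],
  [0,0,5,0,5],
])

```text
time: 12.35
tcp_pos: [412.7, 228.5, 93.9]
tcp_rot: [-0.0, 0.43, 0.903, -0.0]
ft_force: [-1.1, -0.1, -3.2]
gripper_width: 13.5
```

Emit:
arm_command([
  [0,0,0.5,0,5],
  [0,0,1,0,5],
  [0,0,1.5,0,5],
  [0,0,1.5,0,5],
  [0,0,1.5,0,5],
])

```text
time: 12.85
tcp_pos: [413.3, 228.6, 92.8]
tcp_rot: [0.0, 0.43, 0.903, 0.0]
ft_force: [0.6, -0.3, -1.1]
gripper_width: 13.8
```

Contact is starting: the load has dropped from 3.2 N to 1.1 N.

Emit:
arm_command([
  [0,0,0.3,0,5],
  [0,0,0.6,0,5],
  [0,0,0.9,0,5],
  [0,0,0.9,0,5],
  [0,0,0.9,0,5],
])

```text
time: 13.35
tcp_pos: [414.2, 229.0, 92.4]
tcp_rot: [0.001, 0.43, 0.903, 0.001]
ft_force: [1.5, 0.7, 4.9]
gripper_width: 14.1
```

```bash
python3 -c "
from h import *
go([412,228,91.5],39.05)"
```

```text
t 13.35 tcp [414.2 229.   92.4] jaw yaw 39.07 tilt 0.19 shift [ 0.6 -2.3  0.9] turn 0.0 j [ 0.27  0.49  1.9   0.    0.75 -0.41] F [1.5 0.7 4.9] w 14.062939654637177
```

It is standing on the floor, with a reaction of about +5 N. I'll release gently.

Emit:
arm_command([
  [0,0,-0.4,0,14],
  [0,0,-0.4,0,15],
  [0,0,-0.4,0,17],
  [0,0,-0.4,0,20],
  [0,0,-0.4,0,24],
], squeeze=8)

```text
time: 13.85
tcp_pos: [411.8, 228.2, 91.7]
tcp_rot: [-0.001, 0.43, 0.903, -0.001]
ft_force: [0.2, -0.8, 0.1]
gripper_width: 21.8
```

Emit:
arm_command([
  [0,0,0,0,30],
  [0,0,0,0,36],
  [0,0,0,0,42],
  [0,0,0,0,50],
  [0,0,0,0,50],
])

```text
time: 14.35
tcp_pos: [412.5, 228.4, 92.0]
tcp_rot: [-0.0, 0.43, 0.903, -0.0]
ft_force: [0.2, -0.4, 0.5]
gripper_width: 47.4
```

```bash
python3 -c "
from h import *
p,d=snap('scene','scene7.png')
a=p[:,:,::-1][150:350,140:440]
cv2.imwrite('pics/c7.png',cv2.resize(a,None,fx=2.5,fy=2.5,interpolation=cv2.INTER_CUBIC))
go([412,228,91.5],39.05)"
```

```text
t 14.4 tcp [412.6 228.4  92. ] jaw yaw 39.08 tilt 0.02 shift [ 0.1 -0.7  0.5] turn 0.0 j [ 0.27  0.49  1.91 -0.    0.75 -0.41] F [-0.1  0.7 -0.1] w 48.0995441541258
```

View pics/c7.png

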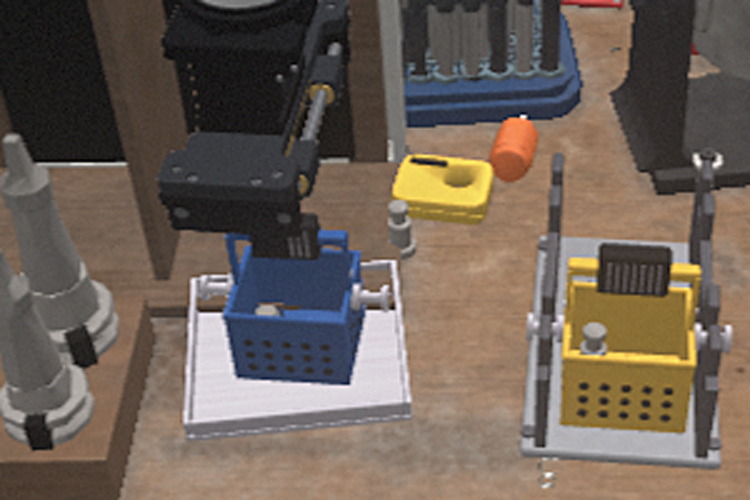

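The basket stands upright in the tray and the fingers are open. I'll retreat straight up.

Emit:
arm_command([
  [0,0,-5,0,50],
  [0,0,-20,0,50],
  [0,0,-40,0,50],
  [0,0,-65,0,50],
  [0,0,-90,0,50],
])

```text
time: 14.9
tcp_pos: [412.4, 228.3, 183.1]
tcp_rot: [-0.0, 0.43, 0.903, -0.0]
ft_force: [0.7, -0.3, 0.4]
gripper_width: 49.9
```

Emit:
arm_command([
  [0,0,-30,0,50],
  [0,0,-60,0,50],
  [0,0,-90,0,50],
  [0,0,-110,0,50],
  [0,0,-120,0,50],
])

```text
time: 15.4
tcp_pos: [413.5, 228.7, 304.4]
tcp_rot: [0.002, 0.43, 0.903, 0.001]
ft_force: [0.7, -0.1, -0.1]
gripper_width: 50.3
```

Emit:
arm_command([
  [-40,0,0,0,50],
  [-80,0,0,0,50],
  [-110,0,0,0,50],
  [-110,0,0,0,50],
  [-110,0,0,0,50],
])

```text
time: 15.9
tcp_pos: [481.5, 142.7, 301.2]
tcp_rot: [-0.001, 0.431, 0.903, -0.0]
ft_force: [-0.2, -0.1, 0.8]
gripper_width: 49.9
```

```bash
python3 -c "
from h import *
for c in ['scene','top']:
    p,d=snap(c,c+'8.png');W=world(c,d);X,Y,Z=W[...,0],W[...,1],W[...,2]
    for n,x0,y0,zl in [('blue',412,228,113),('yel',526,31,142)]:
        m=(d>0)&(np.hypot(X-x0,Y-y0)<45)&(Z>zl)&(Z<160);t=W[m]
        if len(t)>20: print(c,n,len(t),cv2.minAreaRect(t[:,:2].astype(np.float32)),np.median(t[:,2]))
    for q in ['collet']:
        for r in ctrl.regions_of(q,c)[:2]:
            m=r['mask']&(d>0); print(q,r['score'],r['uv'],np.median(W[m],axis=0))
a=cv2.imread('pics/scene8.png')[150:350,140:440]; b=cv2.imread('pics/top8.png')[130:390,170:430]
cv2.imwrite('pics/c8.png',np.hstack([cv2.resize(a,(450,300)),cv2.resize(b,(300,300))]))
go([412,228,91.5],39.05)"
```

```text
scene blue 385 ((416.3531494140625, 229.37533569335938), (18.91612434387207, 79.38065338134766), 39.957000732421875) 121.94947084840751
scene yel 273 ((528.8759155273438, 33.117374420166016), (19.897449493408203, 42.11623764038086), 39.25222396850586) 147.25112161676498
top blue 336 ((420.41876220703125, 224.3068084716797), (16.774335861206055, 62.99943542480469), 39.196739196777344) 122.32246181448392
t 16.1 tcp [481.1 143.9 301.9] jaw yaw 39.16 tilt 0.05 shift [108.7  -0.3 210.5] turn 0.002 j [ 0.07  0.24  1.58  0.    1.32 -0.62] F [0.2 0.2 0.5] w 50.133826830428106
```

View pics/c8.png

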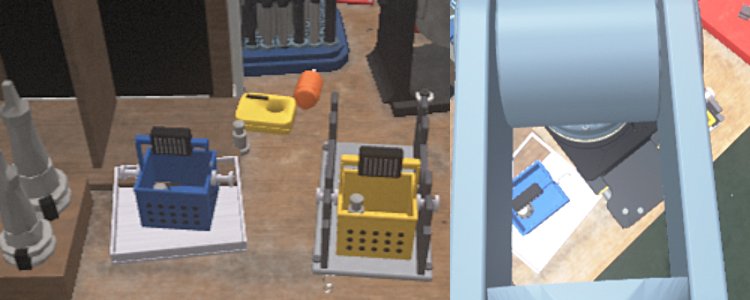

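The blue basket stands upright in the tray with the collet at crop (162,184), and the yellow basket is still hanging in its slots. The arm is clear.

```bash
python3 -c "
from h import *
print(ctrl.job_done())"
```

```text
the job is handed in; nothing more can be done
None
```

The blue basket now stands upright on the tray's floor with the collet still in it, and I've handed the job in at about 16 s of the 45 s allowed.

I gripped the basket across its x axis, lifted it straight up about 105 mm and carried it level to the tray. I let go only after the force reading changed from about −3 N (hanging) to about +5 N (resting on the floor). Then I drew the arm back up and away.

**Last checks:**
- **Blue basket:** the top of its grip reads about 122 mm, against 124 mm expected if it is standing on the tray floor. It sits inside the tray walls.
- **Yellow basket:** it still hangs in its slots, and its grip position agrees with the first measurement to within about 0.5 mm.
- **Force and contact:** the highest wrist force I saw was about 5 N. Nothing touches the robot.

**Failed or disagreed:**
- **Collet:** the detector never reported it, at the start or the end. I confirmed it by eye in the scene picture.
- **Grip spacing:** the two hanging grips measured about 119 mm apart instead of 124 mm. I put this down to the baskets hanging slightly tilted.
- **Finger opening:** it read about 13.7 mm on the 16 mm grip, but the hold did not slip.

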